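# Rinse the touch-up brush and lay it on the drain rest

### The arm

A 6-joint arm with a two-finger parallel gripper is mounted at the origin on the work surface. World frame = base frame: x ahead of the robot, y to its left, z up, the work surface at z = 0. Lengths are in mm, angles in degrees, forces in N, time in s.
With the tool pointing down it reaches from about 300 to 875 mm from the base axis. Payload 6.4 kg.
Tool frame: the origin (TCP) lies midway between the tips of the shut fingers; the grasp point (between the pads) lies 19 mm behind it; x points along the fingers, y is the direction in which the jaws open and shut, and the axes are right-handed (so a half turn about x gives the same grasp; the last joint's range is limited). The gripper opens to 85 mm and grips with 20 to 120 N. Pads are 22 mm wide; open, the fingers measure 114 mm over their backs; the gripper's body (76 mm by 85 mm) begins 54 mm behind the grasp point. The pads swing forward as they close: fully open they stand 13 mm farther back than shut.
Start: joints at [-83.726, 10.359, 92.074, -0, 77.567, -11.82], TCP at [178.598, -546.575, 231.288] pointing down, gripper open.
Joint ranges: [-171.53, 171.53], [-51.25, 118.39], [17.06, 147.69], [-65.23, 245.23], [0, 150.52], [-178.68, 178.68]. Speed limits (degrees/s): [147.25, 147.25, 172.46, 180, 180, 180].

### API

Orientations are given as a 3x3 rotation matrix whose columns are the frame's x, y, z axes.
In Python, from station import bot, optics, order gives the robot as it stands.
- The arm moves only by the tool apply_moves, never from a script. Its argument "plan" is a list of rows, each a list of 6 numbers: the shift along the tool's x, y, z in cm, then the turn, a rotation vector about the tool's x, y, z in degrees. In form: [[x, y, z, wx, wy, wz], ...]. A call has 1 to 20 rows; each row shifts and turns the pose as measured when the row begins, along the tool's axes as they then stand; what a row does not reach is not made up. A row lasts 1/10 s, in which the tool goes at most 50 mm and 8.59 degrees, less where a joint would pass 70% of its speed; a pose out of reach is approached as far as the arm can. A call with a gripper value outside its range is refused whole. "grip" is the finger opening in cm, from 0 to 8.54, set as the call begins (left out, the last holds). The fingers move at their own pace and stop on an object; the grip force is fixed at half the most. Time passes only in rows, so rows that do not move let the fingers close. It gives the time, the measured TCP pose, the force and the opening at its end, in the units of the state.
- bot.get_obs(): the state, without advancing time (a new reading comes with each control period).
- optics.get_image(name): name is "scene" or "side" or "wrist"; returns a dict with "img" (420x560x3 uint8, blue, green, red), "z_map" (420x560 float32, mm along the optical axis (not along the pixel's ray), 0 where there is no reading), "mtx" (3x3 intrinsics, pixels), "R" (3x3) and "t" (3): a world point X has camera coordinates R X + t; the wrist camera has in their place "T_tool_cam" (4x4, takes a point from camera to tool coordinates, whose origin is the TCP and whose axes are the tool frame's). Camera axes: x right, y down, z forward; pixel columns grow to the right and rows downward; lengths in mm; the calibration is good to about 2 mm. A picture is of the moment at which its call begins: read the wrist's pose just before it.
- order.finish_job(): hands the job in, once; it reports no verdict.
Trained networks look in a picture, given as the dict that the camera call returned (one of the last four; its "shot" number tells which), for a name from the list of things; names that differ only in an ending like _2 or _b are one class to them, and where a whole thing is asked for, a point or a joint stands for the part that bears it (a point fixed in the world has none). Each returns a list of dicts, best first, with "score" (0 to 1); they miss things now and then, are a little off and sometimes report something else, mostly with a low value. They report only what shows in the picture. A call takes as long as a camera call. They do not tell look-alikes from the thing itself.
- optics.search_frame(picture, label): "point" ([row, column] as shares, 0 to 1, of the picture: columns of its width, rows of its height, amid what is visible of it).
- optics.cut_out(picture, label): "mask" (420x560 bool, what is visible of it) and "point" ([row, column] as shares, 0 to 1, of the picture: columns of its width, rows of its height, amid what is visible of it).
The state is a dict: "time": time; "joint_positions": joint angles; "qvel": joint speeds; "tau": joint torques, N m; "tcp_pos": TCP position; "orientation": TCP orientation; "ft_force": force on the tool from outside, world axes, zero at the start; "wrist_torque": the same for the moment, N m; "opening": opening from 0.0 (shut) to 1.0 (fully open).
Only numpy, scipy, OpenCV 4.12 (cv2) and the standard library are available. Lean on these libraries where they do the work, as an engineer would, in place of code of your own. Each camera call takes 0.05 s, during which the arm holds its last target.

### The job

Pick up the flat brush, dip the tip of its bristles well below the rim of the wide, low open pot and hold it there for a moment, without shoving the pot about. Then lay the brush gently, without dropping it, along the sloped plywood rest so that the middle of its handle lies midway between the two notched uprights and the bristles point down the slope, and let go. Leave the narrow tall tin, the closed jar, the tape roll and the nail tray where they stand.

Things in the scene. Friction and masses are not known exactly. Their poses are not given: they have to be found in the camera images.
- brush: Flat brush, 245 mm long, 55 to 115 g, loose on the table. Origin on its underside; x axis along the brush to the bristles, z up. 16 mm thick, its axis 8 mm above the underside. Pale wooden handle 20 mm wide, x = -125 to +45 mm; steel ferrule 34 mm wide, +45 to +77 mm; stiff black bristle block 32 mm wide, narrowing to 29 x 9 mm at its end, x = +120 mm.
- brush_grip (a point): Middle of the brush handle, on the brush's axis, 35 mm from the brush's origin towards the handle end, 155 mm from the bristle tip and near its centre of mass: the place to grip, across the 20 mm handle.
- brush_tip (a point): End of the bristles, on the brush's axis.
- rinse_pot: The wide, low open grey pot, loose on the table, 360 to 590 g: rim 110 mm outside diameter (walls 4 mm, narrowing a little to the foot), 60 mm high, floor 5 mm thick. Nothing in it. Origin at the centre of its underside, z up. It and the tall tin may be in either place.
- rest: Plywood brush rest, fixed: base 150 x 90 x 8 mm with two notched uprights, 12 mm thick (along x) and 70 mm wide. Origin at the centre of the base's underside, midway between the uprights; x axis level, towards the lower upright (bristle end), z up. A brush laid right has its handle middle over the origin, its axis 70 mm above the table there, sloping 0.25 rad down to the bristles.
- notch_low (a point): Middle of the floor of the lower upright's notch, at x = +48 mm on the rest, 50 mm above the table. The notch is flat-bottomed, 29 mm wide at its floor, flaring to 46 mm at the cheeks' tops 21 mm higher.
- notch_high (a point): The same for the higher upright, at x = -48 mm, 74.5 mm above the table. Between the uprights is free space down to the base.
- tall_tin: Bystander: narrow taller open grey tin, 72 mm across, 80 mm high, loose; origin at the centre of its underside.
- jar: Bystander: closed white jar with black lid, 60 mm across, 75 mm high, loose; origin at the centre of its underside.
- tape_roll: Bystander: cardboard-brown roll, 90 mm across, 25 mm high, loose, lying flat; origin at the centre of its underside.
- nail_tray: Bystander: dark steel tray with nails, 90 x 70 x 25 mm, loose; origin at the centre of its underside.
Not all that is in view belongs to the job. What is meant by the rest is not orange or turquoise, and is the larger of those in its own colour.

How it is judged (in metres and radians):
On the way:
1. the brush, held in the gripper, has its bristle tip at least 12 mm below the rim of the wide pot, inside it, for 0.2 s (z of brush_tip in the frame of rinse_pot between 0 and 0.048 m and horizontal distance between brush_tip and rinse_pot below 0.05 m and contact force between the fingers and brush above 0.5 N), for 0.2 s.
At the end, for the whole second after the job is handed in: The brush lies still in both notches of the rest, bristles down the slope: the middle of its handle within 22 mm along and 10 mm across of midway between the uprights and 63 to 78 mm above the table, its tip beyond the lower upright and 20 to 45 mm above the table; the wide pot stands upright (x of brush_grip in the frame of rest between -0.022 and 0.022 m and y of brush_grip in the frame of rest between -0.01 and 0.01 m and z of brush_grip in the frame of rest between 0.063 and 0.078 m and x of brush_tip in the frame of rest above 0.11 m and z of brush_tip in the frame of rest between 0.02 and 0.045 m and contact force between brush and rest above 0.1 N and linear speed of brush below 0.02 m/s and angle between rinse_pot's own z axis and vertical below 0.1 rad); the robot touches nothing.
It fails at once if the wide pot shoved more than 40 mm or tipped more than 0.35 rad (distance of rinse_pot from where it was at the start of the episode above 0.04 m or angle between rinse_pot's own z axis and vertical above 0.35 rad).
It fails at once if the tall tin, jar, tape roll or nail tray moved more than 25 mm (distance of any of tall_tin, jar, tape_roll, nail_tray from where it was at the start of the episode above 0.025 m).
It fails at once if the brush dropped onto the rest (falling free faster than 0.6 m/s near it) (horizontal distance between brush_grip and rest below 0.15 m and linear speed of brush above 0.6 m/s and not (contact force between the fingers and brush above 0.5 N)).
It also fails if it takes over 54 s, if anything falls off the work surface, if the arm or the gripper's body presses on something with over 40 N, if the wrist force passes 120 N, or if a joint passes its speed limit or range.

## Working session

There is one attempt and no reset: what is moved stays moved. The work goes in short steps, Python scripts to look and compute and a tool call to move; the robot and the scene stay as the last step left them, time stands still between calls to the robot, and variables do not carry over. Pictures are saved under pics/ and viewed, and the job is handed in when it is done.

Besides the shell and the picture viewer there is one more tool, called after ">>>" in YAML: its name, and indented under it one key for each argument. apply_moves: Moves the arm, as the interface text tells. Its arguments: {"type":"object","properties":{"plan":{"type":"array"},"grip":{"type":"number"}},"required":["plan"]}

```bash
ls; mkdir -p pics
python3 - <<'E'
from station import bot, optics, order
import cv2, numpy as np, pickle
o=bot.get_obs(); print(o)
for n in ["scene","side","wrist"]:
    p=optics.get_image(n); cv2.imwrite(f"pics/{n}0.png",p["img"]); pickle.dump(p,open(f"{n}0.pkl","wb"))
    print(n,p["mtx"].tolist(),{k:np.round(p[k],3).tolist() for k in p if k in("R","t","T_tool_cam","shot")})
    for l in ["brush","rinse_pot","rest","tall_tin","jar","tape_roll","nail_tray"]:
        r=optics.cut_out(p,l)
        for d in r:
            ys,xs=np.nonzero(d["mask"]); print(l,round(d["score"],2),"rc",int(d["point"][0]*420),int(d["point"][1]*560),len(ys))
E
```

```text
pics
{'time': 0.0, 'joint_positions': array([-8.37276435e+01,  1.04011947e+01,  9.21319325e+01,  1.52644701e-03,
        7.75659671e+01, -1.18204697e+01]), 'qvel': array([-0.07686209, -0.04092982, -0.034534  , -0.09840472,  0.01645091,
       -0.02845248]), 'tau': array([ 9.41321123e-04, -4.44866502e+01, -3.51334226e+01, -2.53425887e-04,
        8.83753470e-03, -2.80644150e-05]), 'tcp_pos': array([ 178.53121182, -546.01006572,  230.38866688]), 'orientation': array([[-1.63097403e-04,  3.10551805e-01, -9.50556442e-01],
       [ 1.72200951e-03, -9.50554958e-01, -3.10551615e-01],
       [-9.99998504e-01, -1.68751739e-03, -3.79740115e-04]]), 'ft_force': array([-0.62982382,  0.58970261,  0.35792896]), 'wrist_torque': array([0.04778306, 0.00020562, 0.02915217]), 'opening': 1.001867938237346}
scene [[406.31004272876794, 0.0, 278.3206107313129], [0.0, 406.31004272876794, 214.31190759282742], [0.0, 0.0, 1.0]] {'R': [[0.379, 0.925, 0.013], [0.62, -0.244, -0.746], [-0.687, 0.291, -0.666]], 't': [-217.79, -223.451, 1610.42], 'shot': 1}
brush 0.77 rc 261 289 642
brush 0.47 rc 304 202 660
rinse_pot
[... 501 characters left out ...]
.72, -0.523]], 't': [391.0, 202.311, 989.216], 'shot': 2}
brush 0.66 rc 222 246 705
brush 0.45 rc 164 266 465
rinse_pot 0.56 rc 184 293 1046
rest 0.91 rc 311 199 2635
rest 0.75 rc 326 296 1659
rest 0.68 rc 400 262 4089
rest 0.57 rc 256 245 1074
rest 0.22 rc 214 346 700
tall_tin 0.89 rc 169 329 557
jar 0.58 rc 164 269 488
tape_roll 0.73 rc 310 194 2731
tape_roll 0.58 rc 254 170 638
tape_roll 0.15 rc 165 329 601
nail_tray 0.9 rc 217 348 692
wrist [[323.4241123360171, 0.0, 276.93923608153773], [0.0, 323.4241123360171, 211.87709068189812], [0.0, 0.0, 1.0]] {'T_tool_cam': [[0.001, -0.293, 0.956, -142.625], [1.0, 0.0, -0.001, 0.503], [-0.0, 0.956, 0.293, -76.007], [0.0, 0.0, 0.0, 1.0]], 'shot': 3}
```

View pics/scene0.png

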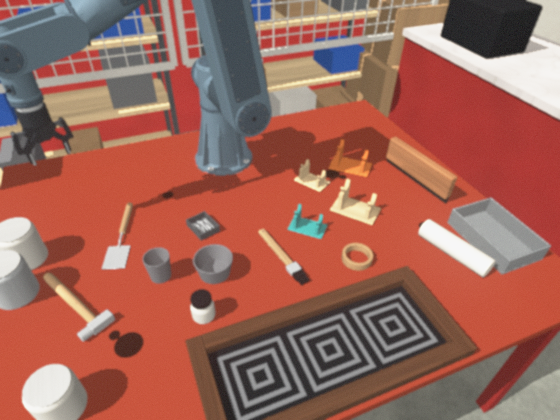

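View pics/side0.png

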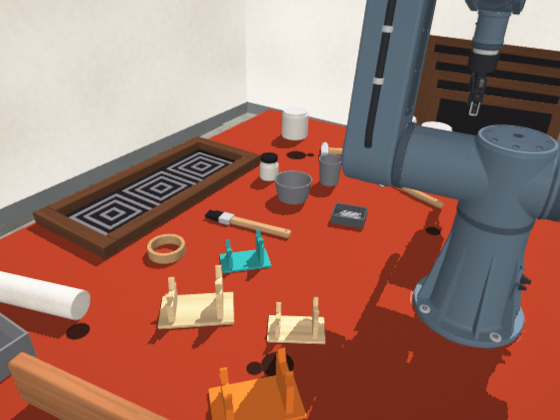

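Run:
```python
import cv2
a=cv2.imread("pics/scene0.png")[120:340,120:420]; cv2.imwrite("pics/scene0z.png",cv2.resize(a,None,fx=2.6,fy=2.6,interpolation=cv2.INTER_CUBIC))
```

```text
(no output)
```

View pics/scene0z.png

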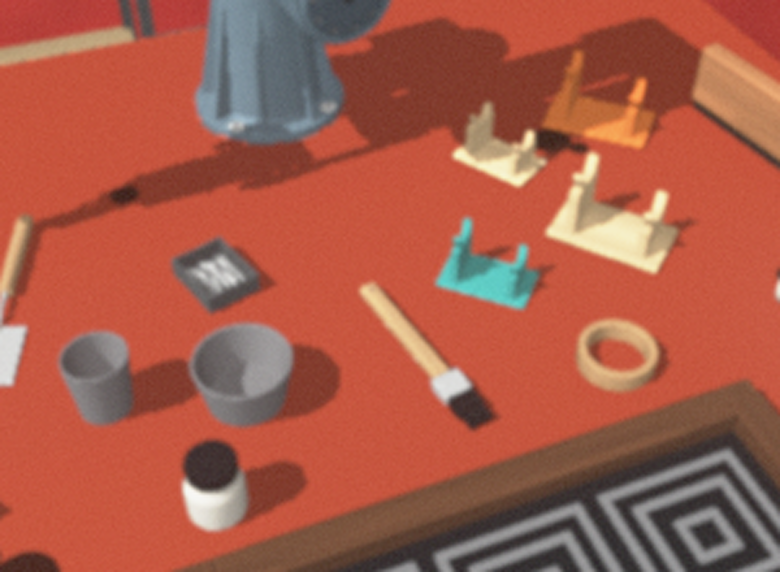

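The scene picture, in (col,row) pixels, shows these look-alikes:
- **Rests:** large plywood (357,205), small plywood (312,178), orange (350,160) and turquoise (307,222). The large plywood one is mine; in the side view it is at (197,305).
- **Brush:** flat brush with black bristles (285,257), scraper (120,235) and hammer (80,308). I take (285,257).
- **Pots:** wide pot (213,264) and tall tin (158,265). I take the wide one.

Next I'll measure them.

```bash
cat > h.py <<'E'
import numpy as np, cv2, pickle
def cloud(p,mask=None,T=None):
    z=p["z_map"]; m=(z>0) if mask is None else (mask&(z>0))
    r,c=np.nonzero(m); K=p["mtx"]; d=z[r,c]
    X=np.stack([(c-K[0,2])/K[0,0]*d,(r-K[1,2])/K[1,1]*d,d],1)
    if T is not None: return X@T[:3,:3].T+T[:3,3],r,c
    return (X-p["t"])@p["R"],r,c
def proj(p,X):
    q=np.atleast_2d(X)@p["R"].T+p["t"]; q=q@p["mtx"].T; return q[:,:2]/q[:,2:]
E
python3 - <<'E'
from h import *
for n in("scene","side"):
    p=pickle.load(open(n+"0.pkl","rb"))
    X,r,c=cloud(p)
    H=np.zeros(p["z_map"].shape+(3,)); H[r,c]=X
    pts={"scene":dict(brush_h=(270,243),brush_b=(302,278),pot=(213,264),tin=(158,265),jar=(203,308),tape=(357,256),tray=(203,224),restL=(357,205),table=(250,240)),
         "side":dict(brush_h=(270,230),brush_b=(214,216),pot=(293,188),tin=(329,170),jar=(269,165),tape=(166,248),tray=(348,216),restL=(197,310),table=(250,290))}[n]
    for k,(u,v) in pts.items(): print(n,k,H[v,u].round(0))
    # height map of above table points in region
    for k,(u,v),R in [(k,pts[k],R) for k,R in (("brush_h",0),("pot",75),("tin",45),("jar",40),("tape",55),("tray",60),("restL",110))]:
        ctr=H[v,u]
        if R==0: continue
        m=(np.linalg.norm(X[:,:2]-ctr[:2],axis=1)<R)&(X[:,2]>(6 if k=='restL' else 12))&(X[:,2]<130)
        Y=X[m]; print(n,k,len(Y),"mean",Y.mean(0).round(0),"min",Y.min(0).round(0),"max",Y.max(0).round(0))
    m=(X[:,0]>300)&(X[:,0]<700)&(abs(X[:,1])<400)&(abs(X[:,2])<5); print("table z",np.median(X[m,2]),m.sum())
E
```

```text
scene brush_h [519.  -5.  16.]
scene brush_b [678.  29.  14.]
scene pot [ 524. -187.    2.]
scene tin [ 484. -337.   17.]
scene jar [ 709. -258.   63.]
scene tape [655. 223.   3.]
scene tray [ 346. -171.    2.]
scene restL [455. 339.  11.]
scene table [469. -53.  -1.]
scene pot 649 mean [ 530. -188.   39.] min [ 498. -245.   12.] max [ 599. -137.   62.]
scene tin 367 mean [ 486. -338.   56.] min [ 475. -371.   17.] max [ 512. -302.   84.]
scene jar 596 mean [ 699. -258.   55.] min [ 670. -286.   12.] max [ 717. -228.   78.]
scene tape 324 mean [664. 216.  22.] min [615. 171.  12.] max [708. 261.  29.]
scene tray 195 mean [ 352. -178.   20.] min [ 310. -222.   12.] max [ 406. -134.   28.]
scene restL 803 mean [470. 322.  27.] min [396. 248.   6.] max [548. 404.  98.]
table z -0.14870699018229042 19064
side brush_h [496.  10.  12.]
side brush_b [656.  42.  14.]
side pot [ 522. -144.   58.]
side tin [ 496. -308.   54.]
side jar [ 670. -240.   50.]
side tape [672. 207.   1.]
side tray [ 360. -170.   10.]
side restL [457. 334.   9.]
side table [410. 214.  -2.]
side pot 453 mean [ 533. -157.   38.] min [ 498. -216.   12.] max [ 596. -133.   62.]
side tin 402 mean [ 499. -314.   48.] min [ 473. -346.   12.] max [ 537. -299.   81.]
side jar 409 mean [ 673. -241.   49.] min [ 651. -279.   12.] max [ 708. -222.   78.]
side tape 352 mean [668. 211.  21.] min [617. 173.  12.] max [707. 261.  27.]
side tray 351 mean [ 360. -173.   20.] min [ 308. -221.   12.] max [ 412. -128.   28.]
side restL 2412 mean [458. 333.  22.] min [379. 249.   6.] max [548. 409.  97.]
table z -0.2628753981811851 22951
```

Run:
```python
from h import *
from scipy.optimize import least_squares
C=[];B=[]
for n in("scene","side"):
    p=pickle.load(open(n+"0.pkl","rb")); X,r,c=cloud(p); C.append(X); B.append(p["img"][r,c])
    # rim
    def near(a,R,z0,z1): return X[(np.hypot(X[:,0]-a[0],X[:,1]-a[1])<R)&(X[:,2]>z0)&(X[:,2]<z1)]
    Y=near((545,-190),75,53,66)
    f=least_squares(lambda q:np.hypot(Y[:,0]-q[0],Y[:,1]-q[1])-53,[545,-185],loss="soft_l1"); print(n,"pot",f.x.round(1),len(Y))
    Y=near((505,-340),50,72,88)
    f=least_squares(lambda q:np.hypot(Y[:,0]-q[0],Y[:,1]-q[1])-34,[505,-340],loss="soft_l1"); print(n,"tin",f.x.round(1),len(Y))
    # brush
    Y=X[(X[:,2]>7)&(X[:,2]<24)&(X[:,0]>440)&(X[:,0]<740)&(X[:,1]>-70)&(X[:,1]<90)]
    rect=cv2.minAreaRect(Y[:,:2].astype(np.float32)); print(n,"brush rect",np.round(rect[0],1),np.round(rect[1],1),round(rect[2],1),len(Y),"meantop",np.percentile(Y[:,2],[50,90]).round(1))
    m=Y.mean(0)[:2]; u=np.linalg.svd(Y[:,:2]-m,full_matrices=False)[2][0]; u*=np.sign(u[0]); s=(Y[:,:2]-m)@u
    w=(Y[:,:2]-m)@[-u[1],u[0]]
    print(" axis deg",np.degrees(np.arctan2(u[1],u[0])).round(1),"ends",m+u*s.min(),m+u*s.max())
    h=s<s.min()+165
    a=np.polyfit(s[h],w[h],1); print(" handle slope deg corr",np.degrees(a[0]).round(2), "handle mid", m+u*(s.min()+90)+np.array([-u[1],u[0]])*np.polyval(a,s.min()+90))
    # rest
    Y=X[(X[:,2]>5)&(X[:,2]<12)&(np.hypot(X[:,0]-470,X[:,1]-325)<100)]
    rect=cv2.minAreaRect(Y[:,:2].astype(np.float32)); print(n,"rest base rect",np.round(rect[0],1),np.round(rect[1],1),round(rect[2],1),len(Y))
    Y=X[(X[:,2]>20)&(X[:,2]<110)&(np.hypot(X[:,0]-465,X[:,1]-330)<90)]
    for k in (0,1):pass
    _,lab,cen=cv2.kmeans(Y[:,:2].astype(np.float32),2,None,(3,50,.1),5,cv2.KMEANS_PP_CENTERS)
    for k in (0,1):
        Z=Y[lab[:,0]==k]; print("  upright",cen[k].round(1),len(Z),"zmax",Z[:,2].max().round(1), "minrect",[np.round(v,1) for v in cv2.minAreaRect(Z[:,:2].astype(np.float32))])
p=pickle.load(open("side0.pkl","rb"));a=p["img"][240:340,140:250]; cv2.imwrite("pics/rest0.png",cv2.resize(a,None,fx=5,fy=5))
```

```text
scene pot [ 556.  -191.4] 234
scene tin [ 512.2 -337. ] 160
scene brush rect [567.4  48. ] [244.3 103.4] 7.7 575 meantop [14.6 17.2]
 axis deg 9.4 ends [451.61635054  -8.60300691] [692.7910413   31.13133731]
 handle slope deg corr -1.45 handle mid [540.49296456   5.57984787]
scene rest base rect [470.3 322.8] [151.1 117.7] 34.1 540
  upright [435.2 292.4] 187 zmax 98.2 minrect [array([429.2, 297. ]), array([13.3, 74.7]), np.float64(39.3)]
  upright [508.1 353.4] 123 zmax 72.8 minrect [array([503.8, 356.6]), array([12.5, 75.5]), np.float64(38.9)]
side pot [ 552.2 -190.3] 205
side tin [ 509.  -335.5] 116
side brush rect [570.2  13.8] [101.8 236.2] 80.6 615 meantop [14.3 16.8]
 axis deg 9.7 ends [447.39279503  -4.81225161] [688.71139877  36.63960789]
 handle slope deg corr -0.19 handle mid [536.12874314  10.22019077]
side rest base rect [463.  328.8] [150.1  92.7] 39.3 1832
  upright [494.4 363.6] 331 zmax 72.9 minrect [array([500.3, 358.4]), array([12.7, 73.6]), np.float64(39.0)]
  upright [416.8 308.5] 333 zmax 97.4 minrect [array([425.7, 298.4]), array([12.2, 73.4]), np.float64(39.1)]
```

View pics/rest0.png

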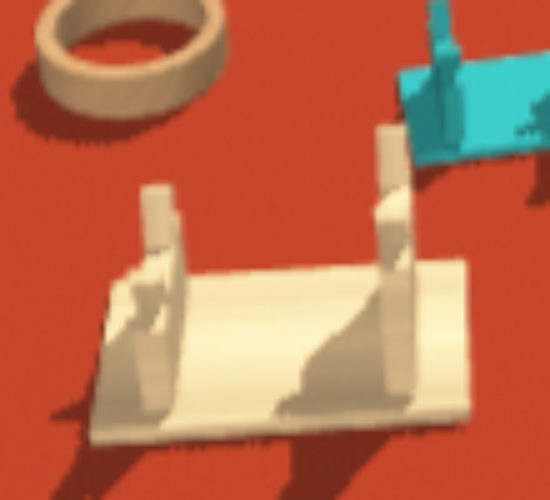

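Wrist view needed next. The chosen rest shows in the crop as plain plywood, large, with its higher upright at right (390,260) and its lower one at left (160,300). I measure its centre at about (465,328) with a yaw of 39°. The brush handle middle is near (538,8) with a heading of 9.3°, and the pot is near (554,-191). Moving over the brush.

>>> apply_moves:
  plan:
    - [0, -1.4, -1.7, 0, 0, 0]
    - [0, -2.8, -3.4, 0.6, 0, 0]
    - [0, -2.8, -3.4, 0.6, 0, 0]
    - [0, -2.8, -3.4, 0.6, 0, 0]
    - [0, -2.8, -3.4, 0.6, 0, 0]
    - [0, -2.8, -3.4, 0.6, 0, 0]
    - [0, -2.8, -3.4, 0.6, 0, 0]
    - [0, -2.8, -3.4, 0.6, 0, 0]
    - [0, -2.8, -3.4, 0.6, 0, 0]
    - [0, -2.8, -3.4, 0.6, 0, 0]
    - [0, -2.8, -3.4, 0.6, 0, 0]
    - [0, -2.8, -3.4, 0.6, 0, 0]
    - [0, -2.8, -3.4, 0.6, 0, 0]
    - [0, -2.8, -3.4, 0.6, 0, 0]
    - [0, -1.4, -1.7, 0.6, 0, 0]
    - [0, 0, 0, 0, 0, 0]
  grip: 8.5

```text
time: 2.8
tcp_pos: [556.6, -31.9, 232.7]
orientation: [[0.007, 0.158, -0.987], [-0.006, -0.987, -0.158], [-1.0, 0.007, -0.006]]
ft_force: [-1.2, -1.3, -0.6]
opening: 0.995
```

```bash
cat >> h.py <<'E'
def wristT(o,p):
    T=np.eye(4); T[:3,:3]=o["orientation"]; T[:3,3]=o["tcp_pos"]; return T@p["T_tool_cam"]
def rows(o,target,Rt=None):
    """shift in tool axes (cm) and rotvec (deg)"""
    R=o["orientation"]; d=R.T@(np.array(target)-o["tcp_pos"])/10
    w=np.zeros(3) if Rt is None else np.degrees(cv2.Rodrigues(R.T@Rt)[0].ravel())
    return d.round(2),w.round(2)
E
python3 - <<'E'
from h import *
from station import bot,optics
o=bot.get_obs(); p=optics.get_image("wrist"); cv2.imwrite("pics/w1.png",p["img"]); pickle.dump((o,p),open("w1.pkl","wb"))
X,r,c=cloud(p,None,wristT(o,p)); m=(X[:,2]>-10)&(X[:,2]<5); print("table",np.median(X[m,2]))
Y=X[(X[:,2]>7)&(X[:,2]<24)&(X[:,0]>420)&(X[:,0]<740)&(X[:,1]>-60)&(X[:,1]<70)]
for d in optics.cut_out(p,"brush"): print(d["score"],d["point"],d["mask"].sum())
m=Y.mean(0)[:2]; u=np.linalg.svd(Y[:,:2]-m,full_matrices=False)[2][0]; u*=np.sign(u[0]); s=(Y[:,:2]-m)@u
n=np.array([-u[1],u[0]]); w=(Y[:,:2]-m)@n
print("axis",np.degrees(np.arctan2(u[1],u[0])),"len",np.ptp(s),len(Y), "top",np.percentile(Y[:,2],[10,50,90]))
for k in range(int(s.min()),int(s.max()),20):
    q=(s>=k)&(s<k+20); 
    if q.sum()>5: print(round(k-s.min()),"c",((w[q].min()+w[q].max())/2).round(1),"w",np.ptp(w[q]).round(1),q.sum())
g=m+u*(s.min()+90); h=(s<s.min()+165)&(s>s.min()+10); a=np.polyfit(s[h],w[h],1); print("handle slope",np.degrees(a[0]),"grip",g+n*np.polyval(a,s.min()+90),"tipend",m+u*s.max())
E
```

```text
table -0.09192332244697354
0.8 [0.2986, 0.4234] 4893
axis 10.15508131382426 len 244.3437077389988 4893 top [12.62492325 15.35242389 16.58945401]
1 c 0.5 w 19.6 240
21 c 0.7 w 20.2 265
41 c 0.6 w 20.0 273
61 c 0.5 w 20.0 289
81 c 0.5 w 20.0 307
101 c 0.5 w 20.2 310
121 c 0.4 w 20.0 334
141 c 0.4 w 20.1 343
161 c 0.1 w 33.4 513
181 c 0.4 w 34.1 649
201 c 0.3 w 32.1 647
221 c 0.5 w 31.9 611
241 c 0.2 w 28.8 106
handle slope -0.1462081823684436 grip [540.20006314   5.68564377] tipend [692.12050768  32.92824947]
```

View pics/w1.png

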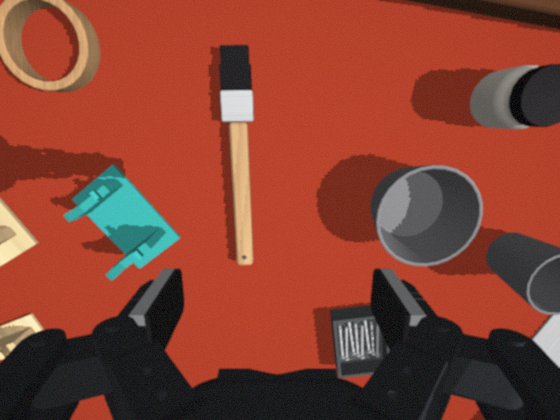

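The wrist picture shows the brush alone at (240,150) with bristles up and handle end at (245,262). The pot is at (428,215), the jar at (520,97) and the turquoise decoy at (120,225), clear of the fingers. The widths of 20/34/32 mm and length of 244 mm match. The grip is at (540,6) with a heading of 10°.

```bash
cat >> h.py <<'E'
def Rtool(head,tilt=0):
    """bristle heading (deg), tilt = bristles down (deg); tool x along fingers, z = -bristle axis"""
    h,t=np.radians(head),np.radians(tilt)
    b=np.array([np.cos(h)*np.cos(t),np.sin(h)*np.cos(t),-np.sin(t)])
    y=np.array([np.sin(h),-np.cos(h),0]); z=-b; x=np.cross(y,z)
    return np.stack([x,y,z],1)
E
python3 - <<'E'
from h import *
from station import bot
o=bot.get_obs(); print(Rtool(10).round(3)); print(o["tcp_pos"],rows(o,[540.2,5.7,60],Rtool(10)))
E
```

```text
[[ 0.     0.174 -0.985]
 [-0.    -0.985 -0.174]
 [-1.     0.     0.   ]]
[555.23144045 -33.95007758 232.53173675] (array([17.21, -4.29,  0.95]), array([-1.03, -0.29, -0.46]))
```

>>> apply_moves:
  plan:
    - [0, -2.0, 0.5, -0.5, -0.15, -0.25]
    - [1.0, -2.2, 0.5, -0.5, -0.15, -0.25]
    - [3, 0, 0, 0, 0, 0]
    - [4, 0, 0, 0, 0, 0]
    - [4, 0, 0, 0, 0, 0]
    - [3, 0, 0, 0, 0, 0]
    - [1.2, 0, 0, 0, 0, 0]
    - [0, 0, 0, 0, 0, 0]
  grip: 5.0

```text
time: 3.7
tcp_pos: [530.6, 9.0, 65.0]
orientation: [[-0.0, 0.17, -0.985], [0.002, -0.985, -0.17], [-1.0, -0.002, -0.0]]
ft_force: [-0.2, -1.1, 0.2]
opening: 0.584
```

Run:
```python
from h import *
from station import bot,optics
o=bot.get_obs(); print(o["tcp_pos"],o["opening"],o["ft_force"],rows(o,[540.2,5.7,4],Rtool(10)))
p=optics.get_image("wrist"); cv2.imwrite("pics/w2.png",p["img"])
X,r,c=cloud(p,None,wristT(o,p))
Y=X[(X[:,2]>9)&(X[:,2]<24)&(X[:,0]>500)&(X[:,0]<740)&(X[:,1]>-40)&(X[:,1]<60)]
m=Y.mean(0)[:2]; u=np.linalg.svd(Y[:,:2]-m,full_matrices=False)[2][0]; u*=np.sign(u[0]); s=(Y[:,:2]-m)@u
n=np.array([-u[1],u[0]]); w=(Y[:,:2]-m)@n
print("axis",np.degrees(np.arctan2(u[1],u[0])),"tip",m+u*s.max(),"grip",m+u*(s.max()-155),np.median(w))
```

```text
[530.56066871   9.03563772  64.96852838] 0.5835124228792545 [-0.15339978 -1.11258864  0.24359334] (array([ 6.1 ,  0.5 , -0.89]), array([-0.22, -0.01,  0.1 ]))
axis 10.075205838381715 tip [661.7894292   27.59145746] grip [5.09179688e+02 4.75652682e-01] 0.09165085890132069
```

View pics/w2.png

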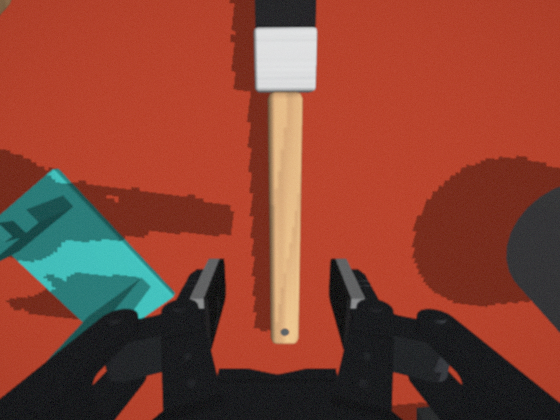

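The handle at (285,210) runs centrally between the fingers, and the turquoise decoy at (170,295) is outside the left finger. Descending to grasp.

>>> apply_moves:
  plan:
    - [0, 0.5, -0.9, 0, 0, 0]
    - [2, 0, 0, 0, 0, 0]
    - [2, 0, 0, 0, 0, 0]
    - [1.2, 0, 0, 0, 0, 0]
    - [0.6, 0, 0, 0, 0, 0]
    - [0, 0, 0, 0, 0, 0]
    - [0, 0, 0, 0, 0, 0]

```text
time: 4.45
tcp_pos: [553.9, 2.5, 17.7]
orientation: [[0.023, 0.169, -0.985], [-0.003, -0.986, -0.169], [-1.0, 0.007, -0.022]]
ft_force: [1.0, 0.8, -0.0]
opening: 0.586
```

Run:
```python
from h import *
from station import bot,optics
o=bot.get_obs(); print(o["tcp_pos"],o["opening"],o["ft_force"],rows(o,[540.2,5.7,4],Rtool(10)))
```

```text
[553.90488089   2.50696889  17.71577316] 0.585734852197299 [ 0.99019003  0.75204427 -0.01324053] (array([ 1.34, -0.56,  1.33]), array([-0.25, -1.25, -0.39]))
```

>>> apply_moves:
  plan:
    - [0, -0.5, 1.3, -0.2, -1.2, -0.4]
    - [0, 0, 0, 0, 0, 0]
    - [0, 0, 0, 0, 0, 0]
    - [0.7, 0, 0, 0, 0, 0]
    - [0, 0, 0, 0, 0, 0]
    - [0, 0, 0, 0, 0, 0]

```text
time: 5.05
tcp_pos: [540.5, 5.3, 12.2]
orientation: [[0.003, 0.173, -0.985], [-0.0, -0.985, -0.173], [-1.0, 0.001, -0.002]]
ft_force: [0.4, -0.3, -0.6]
opening: 0.588
```

Run:
```python
from h import *
from station import bot,optics
o=bot.get_obs(); print(o["tcp_pos"],o["opening"],o["ft_force"],rows(o,[540.2,5.7,4],Rtool(10)))
```

```text
[540.4763604    5.30954397  12.1725859 ] 0.588172279596838 [ 0.43688242 -0.25338185 -0.60379521] (array([ 0.82, -0.04,  0.02]), array([-0.01, -0.14, -0.04]))
```

>>> apply_moves:
  plan:
    - [0.6, 0, 0, 0, 0, 0]
    - [0, 0, 0, 0, 0, 0]
    - [0.2, 0, 0, 0, 0, 0]
    - [0, 0, 0, 0, 0, 0]

```text
time: 5.45
tcp_pos: [540.2, 5.3, 3.0]
orientation: [[0.002, 0.173, -0.985], [-0.0, -0.985, -0.173], [-1.0, 0.0, -0.002]]
ft_force: [-0.7, -0.3, -0.6]
opening: 0.586
```

>>> apply_moves:
  plan:
    - [0, 0, 0, 0, 0, 0]
    - [0, 0, 0, 0, 0, 0]
    - [0, 0, 0, 0, 0, 0]
    - [0, 0, 0, 0, 0, 0]
    - [0, 0, 0, 0, 0, 0]
    - [0, 0, 0, 0, 0, 0]
    - [0, 0, 0, 0, 0, 0]
    - [0, 0, 0, 0, 0, 0]
  grip: 0.8

```text
time: 6.25
tcp_pos: [540.5, 5.3, 3.2]
orientation: [[0.002, 0.173, -0.985], [-0.0, -0.985, -0.173], [-1.0, 0.001, -0.002]]
ft_force: [1.2, -0.1, 0.7]
opening: 0.216
```

Run:
```python
from h import *
from station import bot,optics
o=bot.get_obs(); print(o["tcp_pos"],o["opening"],o["ft_force"])
p=optics.get_image("wrist"); cv2.imwrite("pics/w3.png",p["img"])
```

```text
[540.46818159   5.27671671   3.24275146] 0.21647259967735188 [ 1.23932637 -0.12099235  0.67948854]
```

View pics/w3.png

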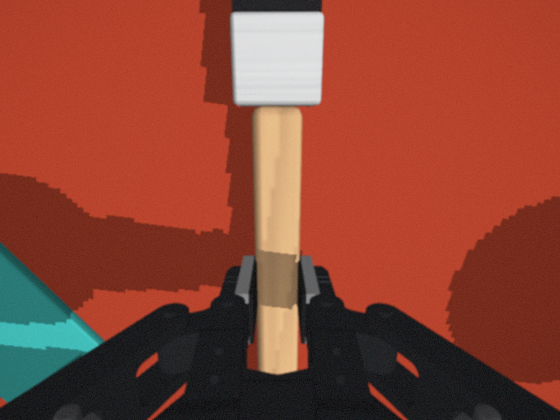

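The handle is seated between both pads at (278,280) with the opening at 0.216, so it's gripped. Lifting straight up, and refining the pot from the earlier wrist picture.

>>> apply_moves:
  plan:
    - [-1, 0, 0, 0, 0, 0]
    - [-2.5, 0, 0, 0, 0, 0]
    - [-3, 0, 0, 0, 0, 0]
    - [-3, 0, 0, 0, 0, 0]
    - [-3, 0, 0, 0, 0, 0]
    - [-3, 0, 0, 0, 0, 0]
    - [-2, 0, 0, 0, 0, 0]
    - [0, 0, 0, 0, 0, 0]

```text
time: 7.1
tcp_pos: [538.9, 5.6, 188.5]
orientation: [[0.001, 0.173, -0.985], [0.0, -0.985, -0.173], [-1.0, 0.0, -0.001]]
ft_force: [0.1, 0.6, -0.4]
opening: 0.214
```

Run:
```python
from h import *
from station import bot,optics
from scipy.optimize import least_squares
o,p=pickle.load(open("w1.pkl","rb")); X,r,c=cloud(p,None,wristT(o,p))
Y=X[(np.hypot(X[:,0]-554,X[:,1]+191)<75)&(X[:,2]>55)&(X[:,2]<66)]
f=least_squares(lambda q:np.hypot(Y[:,0]-q[0],Y[:,1]-q[1])-53,[545,-185],loss="soft_l1"); print("pot",f.x.round(1),len(Y),Y[:,2].max(),np.abs(f.fun).mean())
o=bot.get_obs(); print(o["tcp_pos"],o["opening"],o["ft_force"])
p=optics.get_image("side"); cv2.imwrite("pics/s4.png",p["img"])
```

```text
pot [ 556.3 -190.2] 1642 61.97429404186215 1.3043993970364742
[538.93241742   5.61132057 188.48548524] 0.21423773434995155 [ 0.08954052  0.58220072 -0.37677018]
```

View pics/s4.png

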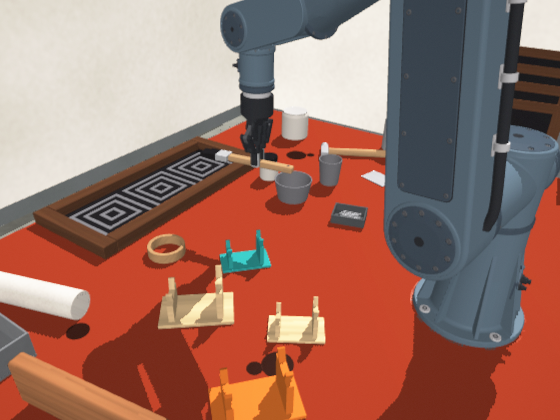

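The side view shows the brush level in the gripper at (255,162), clear of everything. Next I'll work out the pre-dip pose.

```bash
cat >> h.py <<'E'
def tcp_for_tip(tip,head,tilt,L=155,off=4.8):
    R=Rtool(head,tilt); b=-R[:,2]; return np.array(tip)-L*b+off*R[:,0],R
def tip_of(o,L=155,off=4.8):
    R=o["orientation"]; g=o["tcp_pos"]-off*R[:,0]; return g, g-L*R[:,2]
E
python3 - <<'E'
from h import *
from station import bot
o=bot.get_obs(); pot=np.array([555.5,-190.5])
hd=np.array([np.cos(np.radians(10)),np.sin(np.radians(10))])
for z in (130,28):
    t,R=tcp_for_tip([*(pot+10*hd),z],10,45); print(z,t.round(1),rows(o,t,R),R.round(3).tolist())
E
```

```text
130 [ 454.1 -208.4  236.2] (array([-4.93, 19.62, 12.  ]), array([-0.000e+00, -4.497e+01,  4.000e-02])) [[-0.696, 0.174, -0.696], [-0.123, -0.985, -0.123], [-0.707, 0.0, 0.707]]
28 [ 454.1 -208.4  134.2] (array([ 5.27, 19.63, 12.  ]), array([-0.000e+00, -4.497e+01,  4.000e-02])) [[-0.696, 0.174, -0.696], [-0.123, -0.985, -0.123], [-0.707, 0.0, 0.707]]
```

>>> apply_moves:
  plan:
    - [-1, 1.2, 0.8, 0, 0, 0]
    - [-1, 2.6, 1.6, 0, 0, 0]
    - [-1, 3, 1.9, 0, 0, 0]
    - [-1, 3, 1.9, 0, 0, 0]
    - [-0.5, 3, 1.9, 0, 0, 0]
    - [0, 3, 1.9, 0, 0, 0]
    - [0, 2, 1, 0, 0, 0]
    - [0, 0, 0, 0, 0, 0]
    - [0, 0, 0, 0, -3, 0]
    - [0, 0, 0, 0, -6, 0]
    - [0, 0, 0, 0, -7, 0]
    - [0, 0, 0, 0, -7, 0]
    - [0, 0, 0, 0, -7, 0]
    - [0, 0, 0, 0, -5, 0]
    - [0, 0, 0, 0, -3, 0]
    - [0, 0, 0, 0, 0, 0]
    - [0, 0, 0, 0, 0, 0]

```text
time: 8.85
tcp_pos: [443.9, -194.0, 218.6]
orientation: [[-0.65, 0.172, -0.741], [-0.1, -0.985, -0.141], [-0.754, -0.017, 0.657]]
ft_force: [-0.8, 0.2, 0.1]
opening: 0.218
```

```bash
cat > dip.py <<'E'
from h import *
from station import bot
import sys
o=bot.get_obs(); pot=np.array([555.5,-190.5])
hd=np.array([np.cos(np.radians(10)),np.sin(np.radians(10))])
print(o["tcp_pos"].round(1),o["opening"],o["ft_force"].round(1),o["joint_positions"].round(0)); print("tip",[v.round(1) for v in tip_of(o)])
for z in (130,28):
    t,R=tcp_for_tip([*(pot+10*hd),z],10,45); print(z,t.round(1),rows(o,t,R))
E
python3 dip.py
```

```text
[ 443.9 -194.   218.6] 0.21840038831832426 [-0.8  0.2  0.1] [-24.  27.  81. -22. 107.  56.]
tip [array([ 447. , -193.5,  222.3]), array([ 561.8, -171.7,  120.4])]
130 [ 454.1 -208.4  236.2] (array([-1.84,  1.57,  0.6 ]), array([ 0.6 , -3.91,  0.79]))
28 [ 454.1 -208.4  134.2] (array([ 5.85,  1.74, -6.1 ]), array([ 0.6 , -3.91,  0.79]))
```

>>> apply_moves:
  plan:
    - [-0.9, 0.8, 0.3, 0.3, -2, 0.4]
    - [-0.9, 0.8, 0.3, 0.3, -1.9, 0.4]
    - [0, 0, 0, 0, 0, 0]
    - [0, 0, 0, 0, 0, 0]

```text
time: 9.25
tcp_pos: [452.7, -208.4, 236.6]
orientation: [[-0.694, 0.173, -0.699], [-0.121, -0.985, -0.123], [-0.709, -0.001, 0.705]]
ft_force: [0.1, 0.2, -1.0]
opening: 0.215
```

```bash
python3 dip.py
python3 - <<'E'
from h import *
from station import bot,optics
from scipy.optimize import least_squares
o=bot.get_obs(); p=optics.get_image("wrist"); cv2.imwrite("pics/w5.png",p["img"])
T=wristT(o,p)
X,r,c=cloud(p,None,T)
Y=X[(np.hypot(X[:,0]-554,X[:,1]+191)<75)&(X[:,2]>54)&(X[:,2]<66)]
f=least_squares(lambda q:np.hypot(Y[:,0]-q[0],Y[:,1]-q[1])-53,[555,-190],loss="soft_l1"); print("pot",f.x.round(1),len(Y))
# brush points in tool frame
W,r,c=cloud(p,None,p["T_tool_cam"])
m=(W[:,2]<-40)&(W[:,2]>-175)&(abs(W[:,1])<30)&(abs(W[:,0]+5)<25); B=W[m]
print("brush tool frame: z min",B[:,2].min(),"n",len(B))
for k in range(-170,-40,20):
    q=(B[:,2]>=k)&(B[:,2]<k+20)
    if q.sum()>5: print(k,"x top",np.median(B[q,0]).round(1),"y",B[q,1].min().round(1),B[q,1].max().round(1),q.sum())
q=optics.get_image("side"); cv2.imwrite("pics/s5.png",q["img"][100:260,180:400].repeat(3,0).repeat(3,1))
E
```

```text
[ 452.7 -208.4  236.6] 0.2152635923657664 [ 0.1  0.2 -1. ] [-24.  30.  77. -25. 111.  55.]
tip [array([ 456. , -207.8,  240. ]), array([ 564.3, -188.7,  130.8])]
130 [ 454.1 -208.4  236.2] (array([-0.07,  0.02, -0.12]), array([ 0.  , -0.18,  0.05]))
28 [ 454.1 -208.4  134.2] (array([ 7.17,  0.03, -7.31]), array([ 0.  , -0.18,  0.05]))
pot [ 555. -190.] 0
brush tool frame: z min -114.2088740630706 n 14224
-130 x top -12.3 y -16.2 16.0 1100
-110 x top -13.4 y -17.2 17.1 5589
-90 x top -13.2 y -17.1 17.1 3968
-70 x top -13.2 y -10.1 10.0 2457
-50 x top -13.3 y -10.0 10.1 1110
```

View pics/w5.png

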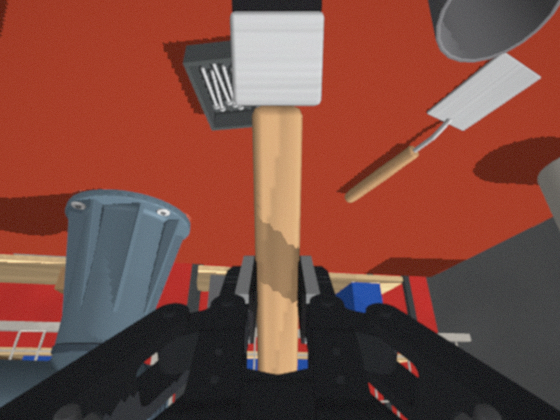

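View pics/s5.png

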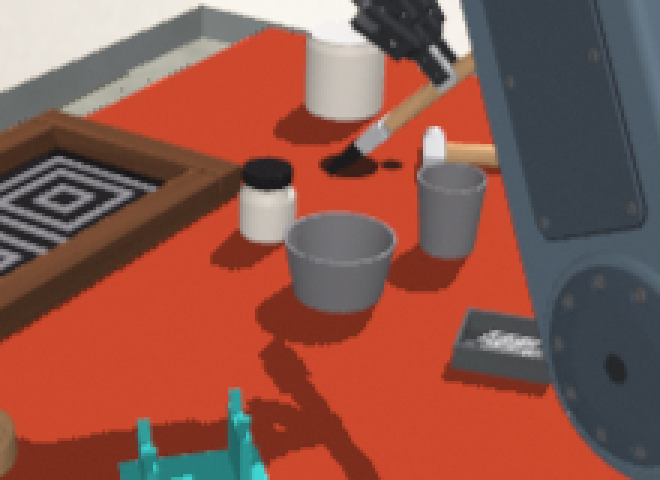

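The side crop shows the bristle tip at (335,165), standing above the pot opening at (340,235). The wrist view shows the brush straight in the pads, with its axis 5 mm behind the TCP as assumed. Descending into the pot.

>>> apply_moves:
  plan:
    - [1.2, 0, -1.3, 0, 0, 0]
    - [1.6, 0, -1.7, 0, 0, 0]
    - [1.6, 0, -1.7, 0, 0, 0]
    - [1.0, 0, -1.0, 0, 0, 0]
    - [0, 0, 0, 0, 0, 0]
    - [0, 0, 0, 0, 0, 0]

```text
time: 9.95
tcp_pos: [453.3, -206.7, 151.9]
orientation: [[-0.693, 0.172, -0.7], [-0.12, -0.985, -0.124], [-0.711, -0.002, 0.703]]
ft_force: [0.7, -0.0, -1.6]
opening: 0.215
```

```bash
python3 dip.py
python3 - <<'E'
from h import *
from station import bot,optics
q=optics.get_image("side"); cv2.imwrite("pics/s6.png",q["img"][100:260,180:400].repeat(3,0).repeat(3,1))
print(proj(q,[tip_of(bot.get_obs())[1]]))
q=optics.get_image("scene"); cv2.imwrite("pics/c6.png",q["img"][180:340,120:340].repeat(3,0).repeat(3,1))
E
```

```text
[ 453.3 -206.7  151.9] 0.21512040172372343 [ 0.7 -0.  -1.6] [-24.  35.  79. -24. 104.  59.]
tip [array([ 456.6, -206.1,  155.3]), array([ 565.1, -186.9,   46.3])]
130 [ 454.1 -208.4  236.2] (array([-6.03,  0.16,  5.89]), array([ 0.03, -0.29,  0.15]))
28 [ 454.1 -208.4  134.2] (array([ 1.22,  0.18, -1.28]), array([ 0.03, -0.29,  0.15]))
[[288.29102848 181.63892213]]
```

View pics/s6.png

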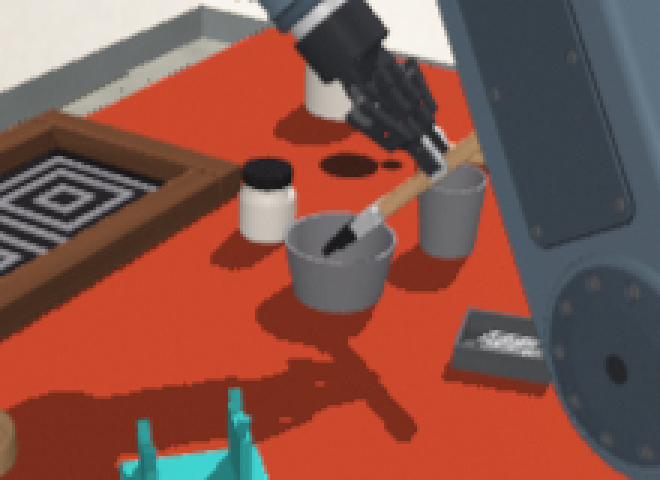

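View pics/c6.png

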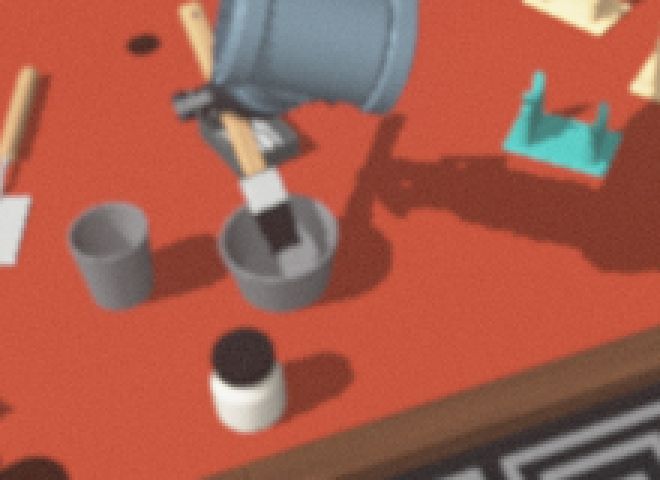

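Both views show the bristles inside the pot: side crop (335,245), scene crop (280,235). They are centred and touch nothing. Going about 20 mm deeper and holding there.

>>> apply_moves:
  plan:
    - [0.7, 0.2, -0.7, 0, 0, 0]
    - [0.5, 0, -0.5, 0, 0, 0]
    - [0, 0, 0, 0, 0, 0]
    - [0, 0, 0, 0, 0, 0]
    - [0, 0, 0, 0, 0, 0]
    - [0, 0, 0, 0, 0, 0]
    - [0, 0, 0, 0, 0, 0]
    - [0, 0, 0, 0, 0, 0]
    - [0, 0, 0, 0, 0, 0]

```text
time: 10.95
tcp_pos: [455.8, -209.7, 136.9]
orientation: [[-0.689, 0.172, -0.704], [-0.122, -0.985, -0.122], [-0.715, 0.002, 0.699]]
ft_force: [-0.7, -0.8, -0.4]
opening: 0.214
```

```bash
python3 dip.py
python3 - <<'E'
from h import *
from station import bot,optics
a=optics.get_image("side")["img"][100:260,180:400]; b=optics.get_image("scene")["img"][180:340,120:340]
cv2.imwrite("pics/d7.png",cv2.resize(np.vstack([a,b]),None,fx=1.85,fy=1.85,interpolation=cv2.INTER_CUBIC))
E
```

```text
[ 455.8 -209.7  136.9] 0.2135510688964658 [-0.7 -0.8 -0.4] [-24.  36.  79. -24. 102.  59.]
tip [array([ 459.1, -209.1,  140.3]), array([ 568.3, -190.3,   31.9])]
130 [ 454.1 -208.4  236.2] (array([-7.  , -0.14,  7.05]), array([-0.14, -0.63, -0.02]))
28 [ 454.1 -208.4  134.2] (array([ 0.29, -0.16, -0.08]), array([-0.14, -0.63, -0.02]))
```

View pics/d7.png

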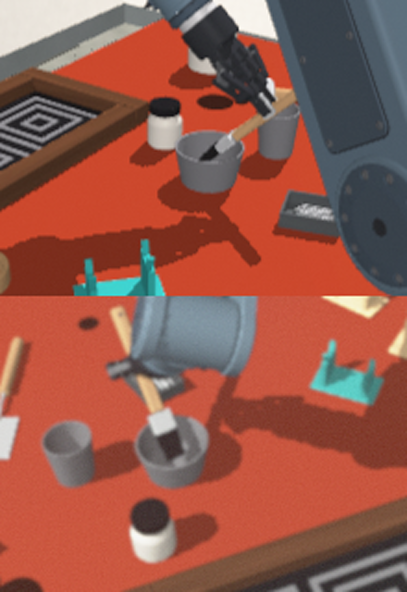

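The tip is about 32 mm above the table, 14 mm off the pot's centre and some 28 mm below the rim. It was held there for about 0.7 s, and the pot is undisturbed. Lifting straight out, then levelling to 14° tilt.

>>> apply_moves:
  plan:
    - [-1.4, 0, 1.4, 0, 0, 0]
    - [-2.1, 0, 2.1, 0, 0, 0]
    - [-2.1, 0, 2.1, 0, 0, 0]
    - [-2.1, 0, 2.1, 0, 0, 0]
    - [-1.4, 0, 1.4, 0, 0, 0]
    - [0, 0, 0, 0, 0, 0]
    - [0, 0, 0, 0, 3, 0]
    - [0, 0, 0, 0, 6, 0]
    - [0, 0, 0, 0, 7, 0]
    - [0, 0, 0, 0, 6, 0]
    - [0, 0, 0, 0, 3, 0]
    - [0, 0, 0, 0, 0, 0]
    - [0, 0, 0, 0, 0, 0]

```text
time: 12.35
tcp_pos: [453.1, -208.2, 276.0]
orientation: [[-0.312, 0.171, -0.934], [-0.057, -0.985, -0.161], [-0.948, 0.002, 0.317]]
ft_force: [0.6, 0.2, -0.6]
opening: 0.215
```

```bash
python3 dip.py
python3 - <<'E'
from h import *
from station import bot,optics
o=bot.get_obs(); print(o["orientation"].round(3).tolist())
u=np.array([np.cos(np.radians(39)),np.sin(np.radians(39)),0])
print(rows(o,np.array([466.5,326.5,260])-60*u*0,Rtool(10,14.3)),rows(o,np.array([466.5,326.5,260]),Rtool(39,14.3)))
E
```

```text
[ 453.1 -208.2  276. ] 0.21487987263868366 [ 0.6  0.2 -0.6] [-31.  10.  89. -12.  95.  50.]
tip [array([ 454.6, -207.9,  280.5]), array([ 599.4, -182.9,  231.3])]
130 [ 454.1 -208.4  236.2] (array([ 3.74,  0.03, -1.35]), array([ -0.22, -26.49,  -0.04]))
28 [ 454.1 -208.4  134.2] (array([13.41,  0.  , -4.59]), array([ -0.22, -26.49,  -0.04]))
[[-0.312, 0.171, -0.934], [-0.057, -0.985, -0.161], [-0.948, 0.002, 0.317]]
(array([ -1.93, -52.46, -10.38]), array([-0.2 ,  4.21, -0.09])) (array([ -1.93, -52.46, -10.38]), array([-28.02,   4.16,   8.1 ]))
```

>>> apply_moves:
  plan:
    - [0, -2, -0.4, 0, 0, 0]
    - [0, -4, -0.8, 0, 0, 0]
    - [0, -4, -0.8, 0, 0, 0]
    - [0, -4, -0.8, 0, 0, 0]
    - [0, -4, -0.8, 0, 0, 0]
    - [0, -4, -0.8, 0, 0, 0]
    - [0, -4, -0.8, 0, 0, 0]
    - [0, -4, -0.8, 0, 0, 0]
    - [0, -4, -0.8, -3, 0.5, 0.9]
    - [0, -3, -0.8, -5, 0.6, 1.4]
    - [0, -2, -0.4, -7, 0.8, 2]
    - [0, 0, 0, -7, 0.8, 2]
    - [0, 0, 0, -5, 0.6, 1.4]
    - [0, 0, 0, 0, 0, 0]
    - [0, 0, 0, 0, 0, 0]

```text
time: 13.85
tcp_pos: [453.4, 207.9, 235.2]
orientation: [[-0.241, 0.633, -0.735], [-0.174, -0.774, -0.609], [-0.955, -0.019, 0.297]]
ft_force: [-0.1, -0.3, -0.1]
opening: 0.216
```

```bash
cat > rest.py <<'E'
from h import *
from station import bot,optics
import sys
o=bot.get_obs(); p=optics.get_image("wrist"); n=sys.argv[1]; cv2.imwrite(f"pics/{n}.png",p["img"]); pickle.dump((o,p),open(n+".pkl","wb"))
print(o["tcp_pos"],o["orientation"].round(3).tolist(),o["opening"])
X,r,c=cloud(p,None,wristT(o,p))
m=(abs(X[:,2])<6); print("table",np.median(X[m,2]))
Y=X[(X[:,2]>15)&(X[:,2]<110)&(np.hypot(X[:,0]-465,X[:,1]-328)<90)]
u=np.array([np.cos(np.radians(39)),np.sin(np.radians(39))]); v=np.array([-u[1],u[0]])
s=(Y[:,:2]-[465,328])@u; w=(Y[:,:2]-[465,328])@v
h,e=np.histogram(s,np.arange(-90,95,5)); print([(int(a),int(b)) for a,b in zip(e,h) if b>10])
for k in (-1,1):
    q=(abs(s-48*k)<14); 
    if q.sum()>20:
        rect=cv2.minAreaRect(Y[q][:,:2].astype(np.float32)); print("upright",k,q.sum(),[np.round(t,1) for t in rect],"s",np.percentile(s[q],[1,99]).round(1),"w",np.percentile(w[q],[.5,99.5]).round(1),"zmax",Y[q,2].max().round(1))
        tp=q&(Y[:,2]>Y[q,2].max()-4); print("  cheek tops w",np.sort(w[tp])[[0,-1]].round(1), "hist",[(int(a),int(b)) for b,a in zip(*np.histogram(w[tp],np.arange(-45,46,5))) if b])
E
python3 rest.py w8
```

```text
[453.43147215 207.88349101 235.22638377] [[-0.241, 0.633, -0.735], [-0.174, -0.774, -0.609], [-0.955, -0.019, 0.297]] 0.2161463088619356
table -0.32784788035013435
[(-55, 404), (-50, 599), (-45, 1817)]
upright -1 2820 [array([428.6, 297.7]), array([12.7, 70.7]), np.float64(39.3)] s [-53.3 -41.2] w [-35.9  33.5] zmax 97.7
  cheek tops w [-30.2  28.4] hist [(-35, 3), (-30, 101), (-25, 21), (20, 80), (25, 56)]
```

View pics/w8.png

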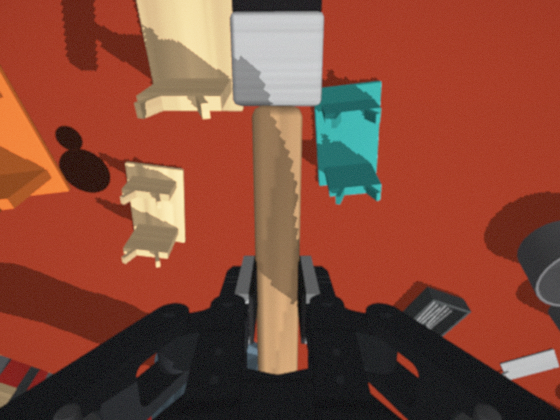

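The wrist view shows the brush still straight in the pads. It also shows the large plywood rest at top left (190,80), the small plywood decoy (155,210) and the turquoise decoy (350,140). The higher upright gives the rest's centre as (466.2,327.6) and its yaw as 39.1°, agreeing with the scene camera. I'll check where along the handle I hold it.

Run:
```python
from h import *
from station import bot
o,p=pickle.load(open("w8.pkl","rb"))
W,r,c=cloud(p,None,p["T_tool_cam"])
B=(W[:,2]<-30)&(W[:,2]>-130)&(abs(W[:,0]+13)<5)
for side in (1,-1):
    q=B&(side*W[:,1]>12)&(abs(W[:,1])<18); print("ferrule back edge z",W[q,2].max().round(1))
q=B&(abs(W[:,1])<6); im=p["img"][r,c].astype(int); sat=im.max(1)-im.min(1)
hz=W[q&(sat>40),2]; fz=W[q&(sat<25),2]; print("handle min z",np.percentile(hz,1),"ferrule max z",np.percentile(fz,99))
q=B; 
for a,b in((-75,-60),(-60,-40),(-110,-90)):
    k=q&(W[:,2]>a)&(W[:,2]<b); print(a,b,"x",np.median(W[k,0]).round(1),"ymid",((W[k,1].min()+W[k,1].max())/2).round(2))
o=bot.get_obs(); C=np.array([466.2,327.6,0]); R=Rtool(39.1,14.32)
print("R",R.round(3).tolist())
for z in (170,100,72): 
    t=C+[0,0,z]+5.1*R[:,0]; print(z,t.round(1),rows(o,t,R))
```

```text
ferrule back edge z -78.9
ferrule back edge z -78.9
handle min z -77.84605187803406 ferrule max z -78.94197037322441
-75 -60 x -12.7 ymid 0.54
-60 -40 x -12.7 ymid 0.57
-110 -90 x -12.8 ymid 0.51
R [[-0.192, 0.631, -0.752], [-0.156, -0.776, -0.611], [-0.969, 0.0, 0.247]]
170 [465.2 326.8 165.1] (array([  4.34,  -8.34, -10.2 ]), array([0.47, 2.94, 0.99]))
100 [465.2 326.8  95.1] (array([ 11.03,  -8.2 , -12.27]), array([0.47, 2.94, 0.99]))
72 [465.2 326.8  67.1] (array([ 13.7 ,  -8.15, -13.1 ]), array([0.47, 2.94, 0.99]))
```

>>> apply_moves:
  plan:
    - [0, -1, -1.2, 0, 0, 0]
    - [0, -2, -2.5, 0.2, 1, 0.3]
    - [0, -2, -2.5, 0.2, 1, 0.3]
    - [0.5, -1.8, -2, 0.1, 0.9, 0.3]
    - [1, -0.8, -1, 0, 0, 0]
    - [1, 0, 0, 0, 0, 0]
    - [0.5, 0, 0, 0, 0, 0]
    - [0, 0, 0, 0, 0, 0]

```text
time: 14.7
tcp_pos: [470.6, 320.9, 175.7]
orientation: [[-0.199, 0.617, -0.761], [-0.155, -0.787, -0.598], [-0.968, -0.001, 0.252]]
ft_force: [-0.2, 0.0, -0.0]
opening: 0.214
```

```bash
cat > pl.py <<'E'
from h import *
from station import bot
import sys
o=bot.get_obs(); C=np.array([466.2,327.6,0]); R=Rtool(39.1,14.32)
g,t=tip_of(o,155-1,5); g=g+1*o["orientation"][:,2]; u=np.array([np.cos(np.radians(39.1)),np.sin(np.radians(39.1)),0]); v=np.array([-u[1],u[0],0])
print("t",o["time"],o["tcp_pos"].round(1),o["opening"],o["ft_force"].round(1)); print("grip in rest",round((g-C)@u,1),round((g-C)@v,1),g[2].round(1),"tip",round((t-C)@u,1),round((t-C)@v,1),t[2].round(1))
for z in (170,110,85,74,71): 
    tt=C+[0,0,z]+5*R[:,0]-1*R[:,2]; print(z,rows(o,tt,R))
E
python3 pl.py
```

```text
t 14.7 [470.6 320.9 175.7] 0.21375129659202707 [-0.2  0.  -0. ]
grip in rest -0.5 -8.0 180.8 tip 149.5 -10.5 141.7
170 (array([ 1.03, -0.8 , -0.31]), array([-0.93,  0.27,  0.28]))
110 (array([ 6.84, -0.79, -1.82]), array([-0.93,  0.27,  0.28]))
85 (array([ 9.26, -0.79, -2.45]), array([-0.93,  0.27,  0.28]))
74 (array([10.32, -0.79, -2.73]), array([-0.93,  0.27,  0.28]))
71 (array([10.61, -0.79, -2.81]), array([-0.93,  0.27,  0.28]))
```

>>> apply_moves:
  plan:
    - [0.5, -0.8, -0.1, -0.9, 0.3, 0.3]
    - [0, 0, 0, 0, 0, 0]
    - [1.5, 0, -0.4, 0, 0, 0]
    - [2, 0, -0.5, 0, 0, 0]
    - [1, 0, -0.25, 0, 0, 0]
    - [0, 0, 0, 0, 0, 0]
    - [0, 0, 0, 0, 0, 0]

```text
time: 15.4
tcp_pos: [466.2, 325.2, 122.2]
orientation: [[-0.189, 0.629, -0.754], [-0.155, -0.778, -0.609], [-0.97, 0.002, 0.244]]
ft_force: [0.1, -0.4, -0.7]
opening: 0.218
```

```bash
python3 pl.py
python3 - <<'E'
from h import *
from station import optics
a=optics.get_image("side")["img"][170:350,90:330]; b=optics.get_image("scene")["img"][130:290,240:480]
cv2.imwrite("pics/p9a.png",cv2.resize(a,None,fx=3,fy=3,interpolation=cv2.INTER_CUBIC)); cv2.imwrite("pics/p9b.png",cv2.resize(b,None,fx=3,fy=3,interpolation=cv2.INTER_CUBIC))
E
```

```text
t 15.4 [466.2 325.2 122.2] 0.2176449355671923 [ 0.1 -0.4 -0.7]
grip in rest -1.2 -1.9 127.3 tip 149.1 -2.3 89.4
170 (array([-4.17, -0.18,  0.93]), array([-0.17, -0.17, -0.05]))
110 (array([ 1.65, -0.19, -0.54]), array([-0.17, -0.17, -0.05]))
85 (array([ 4.08, -0.19, -1.15]), array([-0.17, -0.17, -0.05]))
74 (array([ 5.14, -0.2 , -1.42]), array([-0.17, -0.17, -0.05]))
71 (array([ 5.43, -0.2 , -1.49]), array([-0.17, -0.17, -0.05]))
```

View pics/p9a.png

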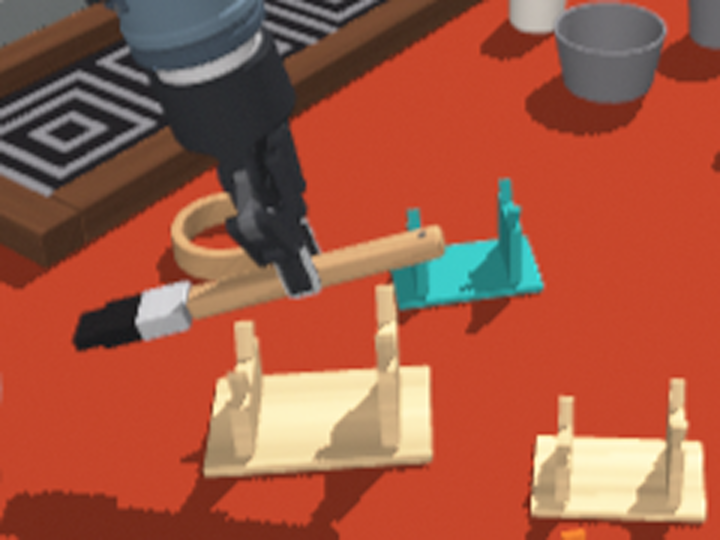

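View pics/p9b.png

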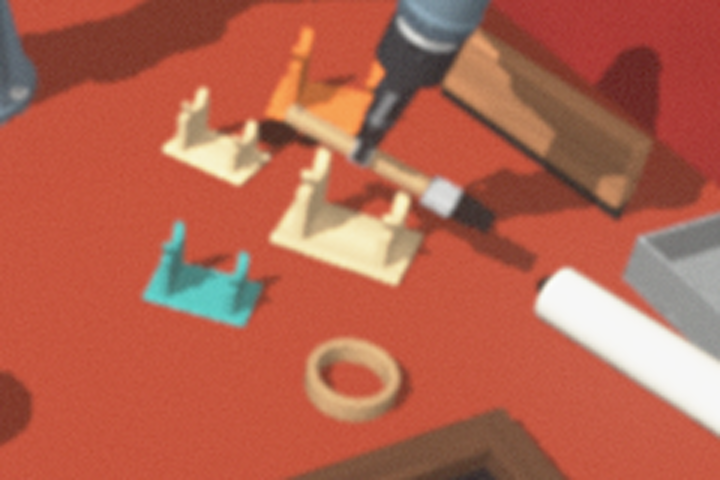

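Both crops show the brush above the rest and aligned with it: side crop grip (295,275) over a rest at (320,400), bristles at the lower-upright end. Lowering into the notches.

>>> apply_moves:
  plan:
    - [0.8, -0.2, -0.25, 0, 0, 0]
    - [0.8, 0, -0.2, 0, 0, 0]
    - [0.8, 0, -0.2, 0, 0, 0]
    - [0, 0, 0, 0, 0, 0]
    - [0, 0, 0, 0, 0, 0]

```text
time: 16.0
tcp_pos: [466.4, 327.9, 97.0]
orientation: [[-0.186, 0.629, -0.755], [-0.153, -0.778, -0.61], [-0.97, 0.002, 0.241]]
ft_force: [0.1, 0.0, -0.5]
opening: 0.214
```

```bash
python3 pl.py; python3 rest.py w10 | tail -5
```

```text
t 16.0 [466.4 327.9  97. ] 0.21359961371288488 [ 0.1  0.  -0.5]
grip in rest 0.6 0.1 102.1 tip 151.0 -0.4 64.7
170 (array([-6.58,  0.03,  1.7 ]), array([-0.17, -0.37, -0.1 ]))
110 (array([-0.75,  0.01,  0.25]), array([-0.17, -0.37, -0.1 ]))
85 (array([ 1.67,  0.01, -0.35]), array([-0.17, -0.37, -0.1 ]))
74 (array([ 2.74,  0.  , -0.62]), array([-0.17, -0.37, -0.1 ]))
71 (array([ 3.03,  0.  , -0.69]), array([-0.17, -0.37, -0.1 ]))
[(-45, 821), (-5, 46), (0, 262), (5, 417), (10, 789), (15, 675), (20, 471), (25, 507), (30, 520), (35, 523), (40, 954), (45, 1352), (50, 3147), (55, 610), (60, 629), (65, 649), (70, 680), (75, 743), (80, 1120), (85, 1162)]
upright -1 821 [array([433. , 301.2]), array([ 2.6, 70.1]), np.float64(39.6)] s [-42.7 -40.6] w [-35.6  34. ] zmax 47.0
  cheek tops w [-35.4  34. ] hist [(-40, 1), (-35, 1), (30, 5)]
upright 1 6933 [array([502.5, 357.9]), array([28. , 70.2]), np.float64(39.0)] s [34.7 61.5] w [-34.8  34.1] zmax 103.5
  cheek tops w [-10.9   7.5] hist [(-15, 18), (-10, 255), (-5, 278), (0, 277), (5, 79)]
```

View pics/w10.png

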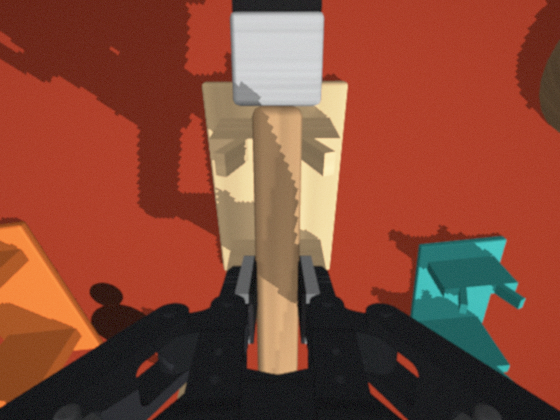

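The brush runs centrally between the two cheeks at (235,155) and (318,155). Continuing down slowly until contact.

>>> apply_moves:
  plan:
    - [0.7, 0, -0.15, 0, -0.2, 0]
    - [0.7, 0, -0.18, 0, -0.2, 0]
    - [0.5, 0, -0.13, 0, 0, 0]
    - [0, 0, 0, 0, 0, 0]
    - [0, 0, 0, 0, 0, 0]

```text
time: 16.55
tcp_pos: [466.3, 327.7, 75.8]
orientation: [[-0.192, 0.629, -0.754], [-0.158, -0.778, -0.609], [-0.969, 0.002, 0.248]]
ft_force: [0.6, 0.2, -0.5]
opening: 0.214
```

```bash
python3 pl.py
```

```text
t 16.55 [466.3 327.7  75.8] 0.21447541465017989 [ 0.6  0.2 -0.5]
grip in rest 0.4 -0.0 80.8 tip 150.6 -0.5 42.3
170 (array([-8.62,  0.02,  2.26]), array([-0.17,  0.07, -0.1 ]))
110 (array([-2.81,  0.01,  0.77]), array([-0.17,  0.07, -0.1 ]))
85 (array([-0.39, -0.  ,  0.15]), array([-0.17,  0.07, -0.1 ]))
74 (array([ 0.67, -0.  , -0.13]), array([-0.17,  0.07, -0.1 ]))
71 (array([ 0.96, -0.  , -0.2 ]), array([-0.17,  0.07, -0.1 ]))
```

>>> apply_moves:
  plan:
    - [0.4, 0, -0.1, 0, 0, 0]
    - [0, 0, 0, 0, 0, 0]
    - [0.2, 0, -0.05, 0, 0, 0]
    - [0, 0, 0, 0, 0, 0]
    - [0, 0, 0, 0, 0, 0]

```text
time: 17.05
tcp_pos: [466.6, 327.8, 69.5]
orientation: [[-0.191, 0.629, -0.754], [-0.158, -0.778, -0.609], [-0.969, 0.003, 0.248]]
ft_force: [-0.4, -0.7, -0.6]
opening: 0.214
```

```bash
python3 pl.py|head -2
```

```text
t 17.05 [466.6 327.8  69.5] 0.21403525474155743 [-0.4 -0.7 -0.6]
grip in rest 0.7 -0.1 74.6 tip 150.9 -0.6 36.2
```

>>> apply_moves:
  plan:
    - [0.2, 0, -0.05, 0, 0, 0]
    - [0, 0, 0, 0, 0, 0]
    - [0, 0, 0, 0, 0, 0]

```text
time: 17.35
tcp_pos: [466.8, 327.9, 67.5]
orientation: [[-0.191, 0.629, -0.754], [-0.157, -0.778, -0.609], [-0.969, 0.003, 0.247]]
ft_force: [-0.9, -0.1, -0.7]
opening: 0.219
```

>>> apply_moves:
  plan:
    - [0.15, 0, -0.04, 0, 0, 0]
    - [0, 0, 0, 0, 0, 0]
    - [0, 0, 0, 0, 0, 0]

```text
time: 17.65
tcp_pos: [467.1, 328.0, 66.4]
orientation: [[-0.19, 0.629, -0.754], [-0.157, -0.778, -0.609], [-0.969, 0.003, 0.247]]
ft_force: [-0.5, -0.7, -0.4]
opening: 0.215
```

```bash
python3 pl.py|head -2;  python3 - <<'E'
from h import *
from station import optics
a=optics.get_image("side")["img"][170:350,90:330]
cv2.imwrite("pics/p11.png",cv2.resize(a,None,fx=3,fy=3,interpolation=cv2.INTER_CUBIC))
E
```

```text
t 17.65 [467.1 328.   66.4] 0.21492295962372607 [-0.5 -0.7 -0.4]
grip in rest 1.2 -0.2 71.5 tip 151.4 -0.7 33.3
```

View pics/p11.png

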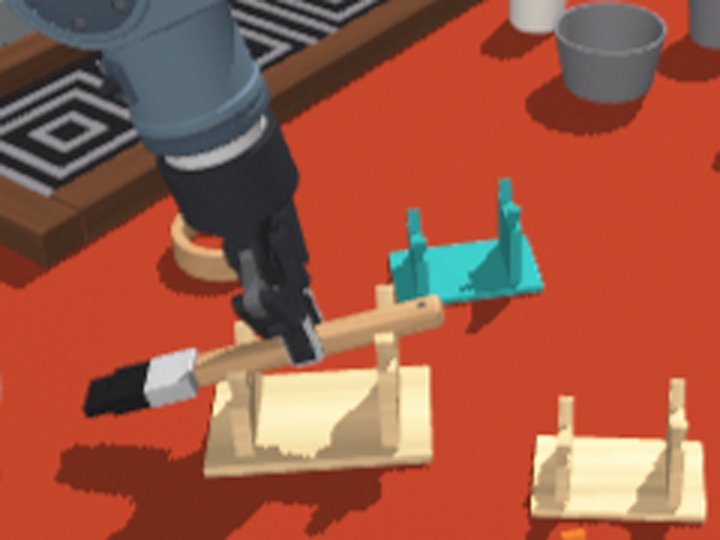

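The handle now lies in both notches at (245,365) and (388,330), about 1.5 mm above seated. Two more small steps.

>>> apply_moves:
  plan:
    - [0.12, 0, -0.03, 0, 0, 0]
    - [0, 0, 0, 0, 0, 0]
    - [0, 0, 0, 0, 0, 0]

```text
time: 18.0
tcp_pos: [467.3, 328.2, 66.4]
orientation: [[-0.19, 0.629, -0.754], [-0.157, -0.778, -0.609], [-0.969, 0.003, 0.246]]
ft_force: [0.2, -0.1, -0.5]
opening: 0.215
```

>>> apply_moves:
  plan:
    - [0.1, 0, -0.02, 0, 0, 0]
    - [0, 0, 0, 0, 0, 0]
    - [0, 0, 0, 0, 0, 0]

```text
time: 18.3
tcp_pos: [467.5, 328.2, 66.3]
orientation: [[-0.189, 0.629, -0.754], [-0.157, -0.778, -0.609], [-0.969, 0.003, 0.246]]
ft_force: [0.2, 0.4, 1.1]
opening: 0.213
```

```bash
python3 pl.py|head -2
```

```text
t 18.3 [467.5 328.2  66.3] 0.21255293593375352 [0.2 0.4 1.1]
grip in rest 1.7 -0.3 71.4 tip 151.9 -0.8 33.2
```

>>> apply_moves:
  plan:
    - [0.2, 0, -0.05, 0, 0, 0]
    - [0, 0, 0, 0, 0, 0]
    - [0, 0, 0, 0, 0, 0]

```text
time: 18.6
tcp_pos: [467.8, 328.4, 66.2]
orientation: [[-0.189, 0.629, -0.754], [-0.157, -0.778, -0.609], [-0.969, 0.004, 0.246]]
ft_force: [1.0, -0.1, -0.2]
opening: 0.215
```

```bash
python3 pl.py|head -2
```

```text
t 18.6 [467.8 328.4  66.2] 0.21496125699681431 [ 1.  -0.1 -0.2]
grip in rest 2.0 -0.4 71.3 tip 152.3 -0.9 33.2
```

Downward steps no longer lower the tool, so the brush is seated: height 71 mm against an expected 70. Releasing.

>>> apply_moves:
  plan:
    - [0, 0, 0, 0, 0, 0]
    - [0, 0, 0, 0, 0, 0]
    - [0, 0, 0, 0, 0, 0]
    - [0, 0, 0, 0, 0, 0]
    - [0, 0, 0, 0, 0, 0]
    - [0, 0, 0, 0, 0, 0]
  grip: 5.5

```text
time: 19.2
tcp_pos: [467.2, 328.0, 64.6]
orientation: [[-0.191, 0.629, -0.754], [-0.158, -0.778, -0.609], [-0.969, 0.003, 0.248]]
ft_force: [0.6, 1.0, 0.2]
opening: 0.643
```

```bash
python3 pl.py|head -2; python3 rest.py w12 | tail -1
python3 - <<'E'
from h import *
o,p=pickle.load(open("w12.pkl","rb")); X,r,c=cloud(p,None,wristT(o,p)); C=np.array([466.2,327.6]); a=np.radians(39.1)
s=(X[:,:2]-C)@[np.cos(a),np.sin(a)]; w=(X[:,:2]-C)@[-np.sin(a),np.cos(a)]
for k in range(20,115,10):
    exp=70-0.255*(k+5)+8.3; q=(s>k)&(s<k+10)&(abs(w)<20)&(abs(X[:,2]-exp)<10)
    if q.sum()>5: print(k,"top z",np.median(X[q,2]).round(1),"exp",round(exp,1),"w",w[q].min().round(1),w[q].max().round(1))
E
```

```text
t 19.2 [467.2 328.   64.6] 0.6426698698968637 [0.6 1.  0.2]
grip in rest 1.3 -0.3 69.7 tip 151.5 -0.8 31.3
  cheek tops w [-29.9  28.9] hist [(-30, 302), (-25, 181), (-15, 31), (-10, 255), (-5, 278), (0, 262), (5, 62), (20, 243), (25, 243)]
20 top z 73.3 exp 71.9 w -11.0 9.0
30 top z 70.7 exp 69.4 w -11.2 8.7
40 top z 67.8 exp 66.8 w -20.0 20.0
50 top z 65.3 exp 64.3 w -20.0 19.9
60 top z 63.0 exp 61.7 w -11.2 8.8
70 top z 60.5 exp 59.2 w -15.6 13.5
80 top z 58.0 exp 56.6 w -18.1 15.9
90 top z 55.7 exp 54.1 w -18.2 15.8
100 top z 53.2 exp 51.5 w -18.2 15.8
110 top z 50.6 exp 49.0 w -17.8 15.4
```

View pics/w12.png

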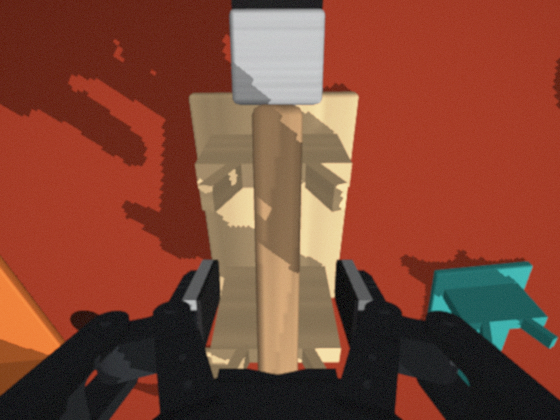

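The fingers at (205,290) and (355,290) are clear of the handle, and the brush lies centred in the notches at (277,180). Its measured height profile is within about 1.5 mm of the ideal. Backing off along the finger direction.

>>> apply_moves:
  plan:
    - [-0.6, 0, 0, 0, 0, 0]
    - [-1.5, 0, 0, 0, 0, 0]
    - [-2.5, 0, 0, 0, 0, 0]
    - [-3, 0, 0, 0, 0, 0]
    - [-3, 0, 0, 0, 0, 0]
    - [-2, 0, 0, 0, 0, 0]
    - [0, 0, 0, 0, 0, 0]
    - [0, 0, 0, 0, 0, 0]

```text
time: 20.05
tcp_pos: [493.5, 349.8, 198.1]
orientation: [[-0.187, 0.629, -0.755], [-0.156, -0.778, -0.609], [-0.97, 0.004, 0.243]]
ft_force: [-0.3, 0.1, -1.0]
opening: 0.646
```

Run:
```python
from h import *
from station import bot,optics
o=bot.get_obs(); print(o["time"],o["tcp_pos"])
p=optics.get_image("wrist"); cv2.imwrite("pics/w13.png",p["img"])
X,r,c=cloud(p,None,wristT(o,p)); C=np.array([466.2,327.6]); a=np.radians(39.1)
s=(X[:,:2]-C)@[np.cos(a),np.sin(a)]; w=(X[:,:2]-C)@[-np.sin(a),np.cos(a)]
b=(abs(w)<22)&(abs(X[:,2]-(78.3-0.255*s))<6)
print("brush s range",s[b].min(),s[b].max())
q=b&(abs(w)>13)&(s>60); print("ferrule back edge s",s[q].min(),"expected",80*np.cos(.25))
for k in range(-90,120,30):
    q=b&(s>k)&(s<k+10); 
    if q.sum()>5: print(k,np.median(X[q,2]).round(1),round(78.3-.255*(k+5),1),w[q].min().round(1),w[q].max().round(1))
A=optics.get_image("side"); cv2.imwrite("pics/s13.png",cv2.resize(A["img"][130:350,90:380],None,fx=2.7,fy=2.7,interpolation=cv2.INTER_CUBIC))
# pot
from scipy.optimize import least_squares
S=optics.get_image("scene"); X,_,_=cloud(S)
Y=X[(np.hypot(X[:,0]-555,X[:,1]+190)<75)&(X[:,2]>53)&(X[:,2]<66)]
f=least_squares(lambda q:np.hypot(Y[:,0]-q[0],Y[:,1]-q[1])-53,[545,-185],loss="soft_l1"); print("pot scene",f.x.round(1),len(Y))
```

```text
20.05 [493.5181518  349.80088709 198.13441351]
brush s range -82.72499275962264 153.2552992812797
ferrule back edge s 81.70767745585223 expected 77.51299373685158
-90 99.6 100.0 -9.5 7.4
-60 93.4 92.3 -21.9 21.8
-30 86.1 84.7 -10.1 8.7
0 78.3 77.0 -10.9 9.2
30 70.7 69.4 -10.6 8.8
60 63.1 61.7 -10.4 9.1
90 55.6 54.1 -18.0 15.7
pot scene [ 556.  -191.4] 236
```

View pics/s13.png

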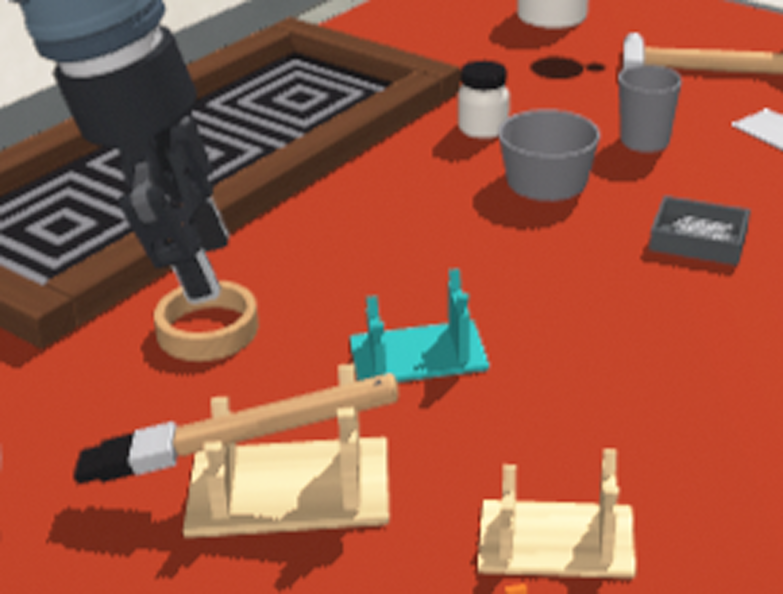

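View pics/w13.png

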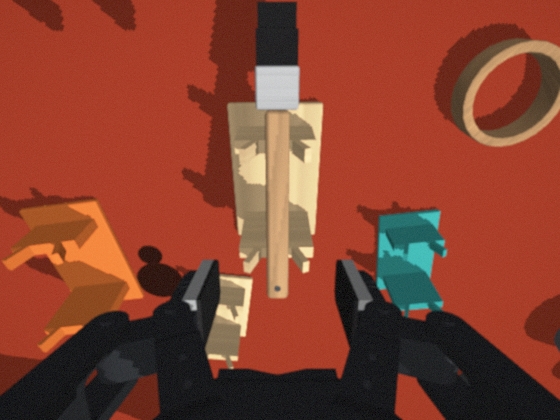

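Both views show the brush resting in both notches with its bristles down the slope, clear of the gripper. It is 2–4 mm off along and about 1 mm across, and the pot is where it was. Handing in.

```bash
python3 -c "
from station import order
print(order.finish_job())"
```

```text
the job is handed in; nothing more can be done
None
```

The brush has been dipped in the wide pot and laid on the large plywood rest, bristles down the slope. I let go and backed the gripper about 130 mm away. The job was handed in at about 20 s of the 54 s allowed; `finish_job` gave no verdict.

- **Dip:** I gripped the handle at its middle and tilted the brush 45°. The tip was about 32 mm above the table, some 28 mm below the rim and 14 mm off the pot's centre. I held it there for about 0.7 s.
- **Placing:** I lowered the brush until it would go no further, then opened the fingers.
- **Brush position:** In the last pictures the handle middle is about 2–4 mm along and 1 mm across from midway between the uprights. Its height is about 71 mm, and the slope matches 0.25 rad.
- **Other things:** The pot's measured position is unchanged. The tin, jar, tape roll and nail tray look untouched in the pictures; I did not measure them again.
- **Disagreements:** The side camera reads about 4 mm off from the other two, so I relied on the scene and wrist cameras. At seating the force sensor showed almost no load, so I judged contact by the tool's height no longer changing.

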